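# Seat the loaf and snap the hold-down lever over it

### The arm

A 6-joint arm with a two-finger parallel gripper is mounted at the origin on the work surface. World frame = base frame: x ahead of the robot, y to its left, z up, the work surface at z = 0. Lengths are in m, angles in degrees, forces in N, time in s.
With the tool pointing down it reaches from about 0.325 to 0.775 m from the base axis. Payload 5.5 kg.
Tool frame: the origin (TCP) lies at the very end of the fingers, on their centre line; the grasp point (between the pads) lies behind it (manip.grip_depth is the z of the grasp point in the tool frame, in m); z points along the fingers, y is the line along which they close (so a half turn about z gives the same grasp; the last joint's range is limited). The gripper opens to 85 mm and grips with 20 to 120 N. Pads are 22 mm wide; open, the fingers measure 114 mm over their backs; the gripper's body (76 mm by 85 mm) begins 54 mm behind the grasp point. The pads swing forward as they close: fully open they stand 13 mm farther back than shut.
Start: joints at [-74.754, 5.22, 70.514, -0, 104.267, -3.249], TCP at [0.19, -0.569, 0.201] pointing down, gripper open.
Joint ranges: [-164.24, 164.24], [-49.07, 125.15], [9.68, 141.18], [-86.29, 266.29], [3.28, 154.24], [-151.56, 151.56]. Speed limits (degrees/s): [147.25, 147.25, 172.46, 180, 180, 180].

### API

Orientations are given as a 3x3 rotation matrix whose columns are the frame's x, y, z axes.
In Python, from plant import manip gives the robot as it stands.
- The arm moves only by the tool step_arm, never from a script. Its argument "moves" is a list of rows, each an object with "dr": the turn, a rotation vector about the tool's x, y, z in degrees, a list of three; "delta_pos": the shift along the tool's x, y, z in cm, a list of three; "fingers": the gripper's target within -1 to 1 (fully open at 1, half-way at 0, shut at -1). A call has 1 to 8 rows; each row is the pose to reach, as a shift and turn from the pose commanded when the call began, along the tool's axes at that moment; what a row does not reach only later rows make up. A row lasts 1/12 s, in which the tool goes at most 41.7 mm and 7.16 degrees, less where a joint would pass 70% of its speed; a pose out of reach is approached as far as the arm can. A call with a gripper value outside its range is refused whole. The fingers move at their own pace and stop on an object; "squeeze" is the grip in N (left out, the last holds). Time passes only in rows, so rows that repeat a pose let the fingers close. It gives the time, the measured TCP pose, the force, the opening and the grip force at its end, in the units of the state.
- manip.state(): the state, without advancing time (a new reading comes with each control period).
- manip.read_camera(name): name is "scene" or "side" or "wrist"; returns the picture (384x512x3 uint8, red, green, blue); there is no depth.
- manip.camera_params(name): a dict with "mtx" (3x3 intrinsics, pixels), "k1" (the pictures are not rectified: a ray, as slopes to the right and down, at radius r is drawn at 1 + k1 r^2 times it, then the intrinsics apply), "cam_to_world" (4x4, takes a point from camera to world coordinates). Camera axes: x right, y up, looking along -z (the intrinsics and any distortion apply to the point x, -y, -z); pixel columns grow to the right and rows downward; lengths in m; the calibration is good to about 2 mm. A picture is of the moment at which its call begins: read the wrist's pose just before it. camera_params takes no time and is no camera call; for the wrist camera it gives the pose at the moment of the call.
- manip.hand_in(): hands the job in; it is judged then, once.
The state is a dict: "t": time; "q": joint angles; "joint_vel": joint speeds; "joint_efforts": joint torques, N m; "eef_pos": TCP position; "eef_rot": TCP orientation; "contact_force": force on the tool from outside, world axes, zero at the start; "moment": the same for the moment, N m; "width": opening from 0.0 (shut) to 1.0 (fully open); "finger_force": force on a finger pad.
Only numpy, scipy, OpenCV 4.12 (cv2) and the standard library are available. Lean on these libraries where they do the work, as an engineer would, in place of code of your own. Each camera call takes 0.05 s, during which the arm holds its last target. There are 200 camera calls.

### The job

Get the tin loaf on the slicing board ready for cutting: push it along its channel until its end is fully against the upright end stop, and only then push the steel hold-down lever over past its centre so that it snaps down and its rubber pad presses on the loaf. Do it all by pushing with the fingertips: do not lift or tip the loaf, and leave the other things on the counter where they are.

Things in the scene. Friction and masses are not known exactly. Their poses are not given: they have to be found in the camera images.
- board: Wooden slicing board fixed to the counter, 200 (x) by 400 (y) by 20 mm thick; origin at the centre of its underside, z up. On it a straight channel runs along y, centred on x = 0, between two rails (inner faces x = +-39, outer +-51, tops z 36 mm). -y end open; end stop at the +y end. Thin knife guides stand at x = +-58, y = +116 to +124, up to z 110 mm.
- stop_face (a point): Middle of the foot of the end stop's loaf-side face, at the +y end of the channel: board x = 0, y = +150, z = 20 mm. The stop is an upright wooden wall across the channel, 130 mm wide, its top at z 95 mm.
- loaf: Tin loaf, a firm brown block with a flat top, 70 wide (x), 160 long (y), 55 mm high, about 0.45 kg, lying loose in the channel; origin at the centre of its underside, so its ends are 80 mm from it. Against the stop, its origin is at board y = +70 mm. It starts 35 to 100 mm short of that, towards -y.
- hold_lever (a joint): Lever angle, rad. 0: open, leaning 25 degrees back from upright towards the board's -x. Grows as it swings over to +x; 0.44: upright. A spring drives it back below about 0.61 and snaps it over by itself above. Takes about 4 N near the ball to start. 2.0: level, the pad pressing with roughly 7 N on a loaf beneath; 2.13: lower stop, reached only with no loaf there.
- lever_hinge (a point): Hinge of the hold-down lever, on a steel bracket 32 mm wide (y) beside the channel: board x = -66, y = +50, z = 100 mm; the axis runs along the board's y. The bracket's top is at z 110 mm.
- lever_tip (a point): Centre of the dark wooden ball, 26 mm across, at the free end of the lever, a steel rod 12 mm thick; 110 mm from the hinge axis. With the lever open it stands about 200 mm above the counter, at board x = -112, y = +50 mm.
- pad: Round rubber pad 28 mm across on a short stem on the lever's rod, on the side that comes down on the loaf; origin on the rod's axis, 66 mm from the hinge; the pad's face is 25 mm from it.
- roll_a: Bystander: bread roll 84 mm across, 48 mm high, on the counter beside the board; origin at the centre of its underside.
- roll_b: Bystander: bread roll 84 mm across, 48 mm high, on the counter beyond the open end of the channel; origin at the centre of its underside.
- boule: Bystander: round loaf 150 mm across, 75 mm high; origin at the centre of its underside.
- jam_jar: Bystander: jam jar 60 mm across, 85 mm high, on the counter beside the board; origin at the centre of its underside.
- mug: Bystander: white mug 76 mm across, 90 mm high; origin at the centre of its underside.
- bread_knife: Bystander: bread knife 300 mm long lying flat behind the board; origin under its middle.
- price_block: Bystander: wooden block 90 mm long with an upright blank slate card, 73 mm high; origin at the centre of its underside.
Not all that is in view belongs to the job. Leave any turquoise look-alike of the loaf alone.

How it is judged (in metres and radians):
On the way, in this order (a step that is already met when the one before it is completed fails the run):
1. the loaf is pushed up to the end stop with the lever still open (y of loaf in the frame of board above 0.064 m and value of joint hold_lever below 0.5 rad), for 0.2 s.
2. the lever has snapped over and its pad presses on the loaf (value of joint hold_lever between 1.93 and 2.08 rad and contact force between pad and loaf above 2 N), for 0.2 s.
At the end, for the whole second after the job is handed in: The loaf lies flat and straight in the channel with its end within 6 mm of the end stop, at rest, and the lever has snapped over (1.93 to 2.08 rad) with its pad pressing on the loaf with more than 2 N (all of step 2 and y of loaf in the frame of board above 0.064 m and angle between loaf's own z axis and vertical below 0.1 rad and angle between the y axis of loaf and the y axis of board, either way round below 0.1 rad and height (world z) of loaf below 0.03 m and linear speed of loaf below 0.01 m/s); the robot touches nothing.
It fails at once if the loaf is lifted (over 15 mm) or tipped (height (world z) of loaf above 0.035 m or angle between loaf's own z axis and vertical above 0.3 rad).
It fails at once if the lever is flipped over before the loaf is at the stop (value of joint hold_lever above 1 rad and y of loaf in the frame of board below 0.06 m).
It fails at once if another thing on the counter is moved more than 25 mm (distance of any of roll_a, roll_b, boule, jam_jar, mug, bread_knife, price_block from where it was at the start of the episode above 0.025 m).
It also fails if it takes over 45 s, if anything falls off the work surface, if the arm or the gripper's body presses on something with over 40 N, if the wrist force passes 120 N, or if a joint passes its speed limit or range.

## Working session

There is one attempt and no reset: what is moved stays moved. The work goes in short steps, Python scripts to look and compute and a tool call to move; the robot and the scene stay as the last step left them, time stands still between calls to the robot, and variables do not carry over. Pictures are saved under pics/ and viewed, at most 10 in all, crops included, and the job is handed in when it is done.

Besides the shell and the picture viewer there is one more tool, called after "Request:" as name(argument=value, ...), one argument or row to a line, values as JSON. step_arm: Moves the arm, as the interface text tells. Its arguments: {"type":"object","properties":{"moves":{"type":"array"},"squeeze":{"type":"number"}},"required":["moves"]}

```bash
mkdir -p pics
cat > h.py <<'E'
import numpy as np, cv2
from plant import manip
def cam(n):
    p=manip.camera_params(n); im=manip.read_camera(n); return p,np.array(im)
def ray(p,uv):
    K=np.array(p["mtx"]);k=p["k1"];T=np.array(p["cam_to_world"])
    d=np.array([(uv[0]-K[0,2])/K[0,0],(uv[1]-K[1,2])/K[1,1]]);s=d.copy()
    for _ in range(30): s=d/(1+k*(s@s))
    return T[:3,3],T[:3,:3]@np.array([s[0],-s[1],-1])
def onz(p,uv,z):
    o,d=ray(p,uv);return o+d*(z-o[2])/d[2]
def proj(p,X):
    K=np.array(p["mtx"]);T=np.array(p["cam_to_world"]);c=T[:3,:3].T@(np.array(X)-T[:3,3])
    s=np.array([c[0],-c[1]])/-c[2];s=s*(1+p["k1"]*(s@s));return K[0,0]*s[0]+K[0,2],K[1,1]*s[1]+K[1,2]
E
python3 - <<'E'
from h import *
import pickle
ps={}
for n in("scene","side"):
    p,im=cam(n);ps[n]=(p,im);cv2.imwrite(f"pics/{n}0.png",cv2.resize(im[:,:,::-1],(768,576)))
    print(n,np.round(p["cam_to_world"],3).tolist(),np.round(p["mtx"],1).tolist(),p["k1"])
pickle.dump(ps,open("p0.pkl","wb"))
s=manip.state();print(s["eef_pos"],np.round(s["eef_rot"],3).tolist(),s["width"],s["t"],manip.grip_depth)
E
```

```text
scene [[0.252, -0.823, 0.508, 1.098], [0.968, 0.22, -0.123, -0.169], [-0.01, 0.523, 0.852, 1.13], [0.0, 0.0, 0.0, 1.0]] [[382.2, 0.0, 250.8], [0.0, 382.2, 198.7], [0.0, 0.0, 1.0]] -0.04130472384495419
side [[-0.95, -0.191, 0.246, 0.898], [0.311, -0.53, 0.789, 1.114], [-0.021, 0.826, 0.563, 0.956], [0.0, 0.0, 0.0, 1.0]] [[441.8, 0.0, 252.9], [0.0, 441.8, 185.5], [0.0, 0.0, 1.0]] -0.10537896962792959
[ 0.19025141 -0.56871063  0.19994901] [[0.948, 0.317, -0.0], [0.317, -0.948, 0.002], [0.0, -0.002, -1.0]] 0.9973346900216595 0.1 -0.0187
```

View pics/scene0.png

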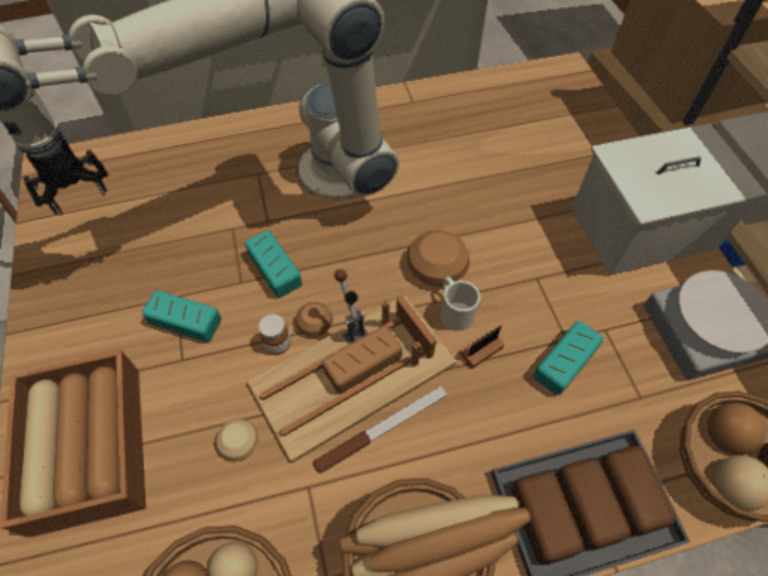

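View pics/side0.png

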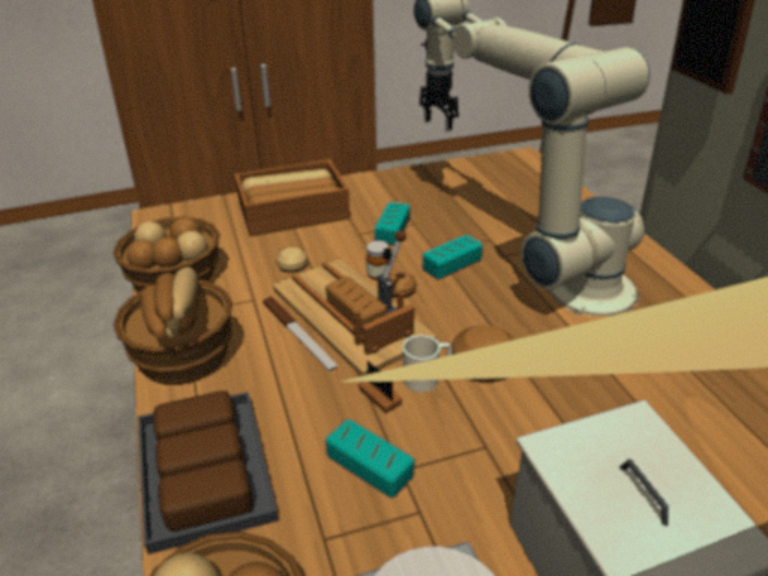

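The tin loaf is the brown block in the channel at about scene (365,357). The turquoise blocks at (273,262), (182,316) and (568,357) are look-alikes, and the dark loaves at (600,500) lie in a tray. Only the brown one fits, so I'll confirm it in an enlarged crop.

Run:
```python
from h import *
import pickle
p,im=pickle.load(open("p0.pkl","rb"))["scene"]
c=cv2.resize(im[180:308,158:308,::-1],None,fx=4.6,fy=4.6,interpolation=cv2.INTER_CUBIC)
cv2.imwrite("pics/crop1.png",c);print(c.shape)
```

```text
(589, 690, 3)
```

View pics/crop1.png

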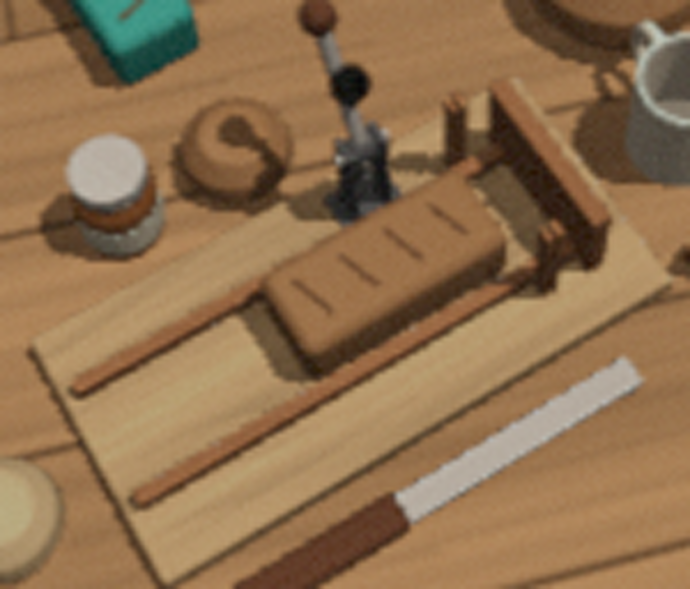

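The crop shows the brown loaf lying between the rails and short of the stop, with a visible gap near (520,215). The open lever's ball is at (318,15). The board corners are at (32,346), (165,585) and (672,285). roll_a is at (235,150), the jar at (112,190) and roll_b at (10,520).

Run:
```python
from h import *
import pickle
p,im=pickle.load(open("p0.pkl","rb"))["scene"]
f=lambda u,v,z:onz(p,(158+(u+.5)/4.6-.5,180+(v+.5)/4.6-.5),z)
A,B,C=f(32,346,.02),f(165,585,.02),f(672,285,.02)
print(A,B,C,"w",np.linalg.norm(B-A),"l",np.linalg.norm(C-B))
# rectangle fit, 2D rigid
L=np.array([[-.1,-.2],[.1,-.2],[.1,.2]]);W=np.array([A,B,C])[:,:2]
H=(L-L.mean(0)).T@(W-W.mean(0));U,S,V=np.linalg.svd(H);R=V.T@np.diag([1,np.sign(np.linalg.det(V.T@U.T))])@U.T
t=W.mean(0)-R@L.mean(0);print("board",t,"R",R,"yaw",np.degrees(np.arctan2(R[1,0],R[0,0])),"res",(W-(L@R.T+t))*1e3)
b=lambda X:np.round((R.T@(X[:2]-t))*1e3)
print("rails -y",b(f(78,385,.036)),b(f(140,497,.036)),"stop top",b(f(500,85,.095)),b(f(605,213,.095)))
for q in[(265,290),(320,357),(505,232),(455,175)]:print("loaf top",b(f(*q,.075)))
print("ball",b(f(318,15,.2)),"roll_a",f(235,145,.03)[:2],b(f(235,145,.03)),"jar",b(f(107,170,.085)),"rollb",b(f(5,515,.03)),"mug",b(f(690,60,.09)))
np.savez("b.npz",R=R,t=t)
Rw=np.eye(3);Rw[:2,:2]=R
s=manip.state();Rt=np.array(s["eef_rot"])
def tool(x,y,z): return np.round((Rt.T@(np.r_[R@[x,y]+t,z]-s["eef_pos"]))*100,1)
print("ball world",R@[-.112,.05]+t, "loaf end",R@[0,-.15]+t,"r",np.linalg.norm(R@[0,-.15]+t))
print("board y in tool",Rt.T@np.r_[R[:,1],0],"board x in tool",Rt.T@np.r_[R[:,0],0])
```

```text
[ 0.56661417 -0.32252432  0.02      ] [ 0.75127585 -0.26354124  0.02      ] [0.63504109 0.11382684 0.02      ] w 0.19385287402383186 l 0.3948635084918793
board [ 0.59919069 -0.10380572] R [[ 0.95400429 -0.29979295]
 [ 0.29979295  0.95400429]] yaw 17.445167687829663 res [[ 2.86531585  2.06155498]
 [-3.27386844  1.08603848]
 [ 0.40855259 -3.14759346]]
rails -y [ -47. -185.] [  43. -185.] stop top [-63. 159.] [ 57. 163.]
loaf top [-23. -52.]
loaf top [ 37. -45.]
loaf top [ 26. 105.]
loaf top [-29. 100.]
ball [-116.   52.] roll_a [ 0.45312411 -0.1571295 ] [-155.   -7.] jar [-154. -101.] rollb [   6. -265.] mug [-11. 284.]
ball world [ 0.47735257 -0.08968232] loaf end [ 0.64415964 -0.24690636] r 0.6898582395378827
board y in tool [ 0.01830608 -0.99983082  0.00179343] board x in tool [9.99832426e-01 1.83061964e-02 4.81822050e-05]
```

```bash
cat >> h.py <<'E'
def where():
    b=np.load("b.npz");R,t=b["R"],b["t"];s=manip.state();e=np.array(s["eef_rot"])
    x=R.T@(np.array(s["eef_pos"])[:2]-t);yaw=np.degrees(np.arctan2(e[1,0],e[0,0])-np.arctan2(R[1,0],R[0,0]))
    print("board xy mm",np.round(x*1e3,1),"z",round(s["eef_pos"][2]*1e3,1),"yaw rel",round(yaw,2),"F board",np.round(R.T@np.array(s["contact_force"])[:2],1),"t",s["t"],"w",s["width"])
def to(x,y,z):
    b=np.load("b.npz");R,t=b["R"],b["t"];s=manip.state()
    print("cm",np.round(np.array(s["eef_rot"]).T@(np.r_[R@[x,y]+t,z]-s["eef_pos"])*100,2))
E
python3 -c "
from h import *
where();to(0,-.12,.2)"
```

```text
board xy mm [-529.5 -320.9] z 199.9 yaw rel 1.05 F board [-1.7  0.3] t 0.1 w 0.9973346900216595
cm [ 5.331e+01 -1.912e+01  3.000e-02]
```

Request:
step_arm(
  moves=[
    {"dr":[0,0,1],"delta_pos":[4,-1.4,0],"fingers":-1},
    {"dr":[0,0,1],"delta_pos":[8,-2.9,0],"fingers":-1},
    {"dr":[0,0,1],"delta_pos":[11.5,-4.1,0],"fingers":-1},
    {"dr":[0,0,1],"delta_pos":[15,-5.4,0],"fingers":-1},
    {"dr":[0,0,1],"delta_pos":[19,-6.8,0],"fingers":-1},
    {"dr":[0,0,1],"delta_pos":[23,-8.2,0],"fingers":-1},
    {"dr":[0,0,1],"delta_pos":[26.5,-9.5,0],"fingers":-1},
    {"dr":[0,0,1],"delta_pos":[30,-10.8,0],"fingers":-1},
  ],
)

```text
t: 0.77
eef_pos: [0.4419, -0.3696, 0.2005]
eef_rot: [[0.954, 0.301, -0.0], [0.301, -0.954, 0.001], [-0.0, -0.001, -1.0]]
contact_force: [-0.2, -0.4, 0.6]
width: 0.003
finger_force: 0.0
```

Request:
step_arm(
  moves=[
    {"dr":[0,0,0],"delta_pos":[4,-1.4,0],"fingers":-1},
    {"dr":[0,0,0],"delta_pos":[8,-2.9,0],"fingers":-1},
    {"dr":[0,0,0],"delta_pos":[11.5,-4.1,0],"fingers":-1},
    {"dr":[0,0,0],"delta_pos":[15,-5.4,0],"fingers":-1},
    {"dr":[0,0,0],"delta_pos":[19,-6.8,0],"fingers":-1},
    {"dr":[0,0,0],"delta_pos":[23.3,-8.3,0],"fingers":-1},
    {"dr":[0,0,0],"delta_pos":[23.3,-8.3,0],"fingers":-1},
    {"dr":[0,0,0],"delta_pos":[23.3,-8.3,0],"fingers":-1},
  ],
)

```text
t: 1.43
eef_pos: [0.6392, -0.2198, 0.1987]
eef_rot: [[0.953, 0.304, -0.003], [0.304, -0.953, 0.001], [-0.002, -0.002, -1.0]]
contact_force: [-1.4, 0.0, -0.8]
width: -0.001
finger_force: 0.0
```

Run:
```python
from h import *
where();to(0,-.12,.04)
p,im=cam("wrist");cv2.imwrite("pics/w1.png",im[:,:,::-1])
np.save("w1.npy",im)
import pickle;pickle.dump(p,open("w1.pkl","wb"))
```

```text
board xy mm [   3.4 -122.6] z 198.7 yaw rel 0.28 F board [-1.3  0.4] t 1.4333 w -0.001036132616966352
cm [-0.3  -0.23 15.88]
```

View pics/w1.png

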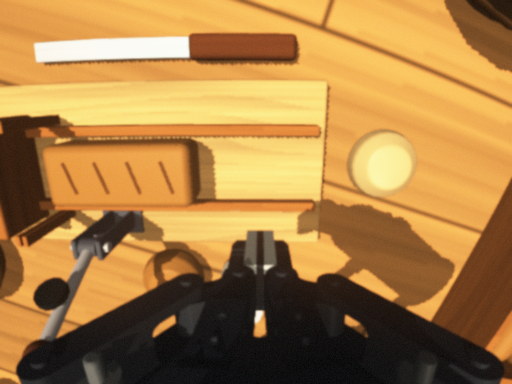

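The wrist view shows the loaf top from (44,147) to (197,205). The rail ends are at (320,131) and (313,205), the board corners at (327,82) and (318,241), and the stop is at the left near (20,170).

Run:
```python
from h import *
import pickle
p=pickle.load(open("w1.pkl","rb"));z=np.load("b.npz");R,t=z["R"],z["t"]
def b(u,v,h): return np.round((R.T@(onz(p,(u,v),h)[:2]-t))*1e3,1)
print("rail ends",b(320,131,.036),b(313,205,.036),"board corners",b(327,82,.02),b(318,241,.02))
print("rail far",b(60,131,.036))
print("loaf",b(196,143,.075),b(200,206,.075),b(43,147,.075),b(50,206,.075))
```

```text
rail ends [  42.5 -188.8] [ -44.4 -185.7] board corners [  95.4 -196.9] [ -99.7 -198.1]
rail far [ 43.6 107.5]
loaf [ 34.2 -59.1] [-32.1 -59.6] [ 31.4 102.9] [-33.7 108.1]
```

Request:
step_arm(
  moves=[
    {"dr":[0,0,0.3],"delta_pos":[-0.4,0,4],"fingers":-1},
    {"dr":[0,0,0.3],"delta_pos":[-0.4,0,8],"fingers":-1},
    {"dr":[0,0,0.3],"delta_pos":[-0.4,0,12],"fingers":-1},
    {"dr":[0,0,0.3],"delta_pos":[-0.4,0,14.5],"fingers":-1},
    {"dr":[0,0,0.3],"delta_pos":[-0.4,0,16],"fingers":-1},
    {"dr":[0,0,0.3],"delta_pos":[-0.4,0,16],"fingers":-1},
  ],
)

```text
t: 1.98
eef_pos: [0.6299, -0.2241, 0.0355]
eef_rot: [[0.956, 0.293, -0.008], [0.293, -0.956, 0.003], [-0.007, -0.005, -1.0]]
contact_force: [-0.1, -0.6, -0.9]
width: 0.001
finger_force: 0.0
```

```bash
python3 -c "
from h import *
where()"
```

```text
board xy mm [  -6.7 -123.9] z 35.5 yaw rel -0.39 F board [-0.3 -0.5] t 1.9833 w 0.0011452820016048173
```

Request:
step_arm(
  moves=[
    {"dr":[0,0,0],"delta_pos":[0.4,-2,0],"fingers":-1},
    {"dr":[0,0,0],"delta_pos":[0.4,-4,0],"fingers":-1},
    {"dr":[0,0,0],"delta_pos":[0.4,-5,0],"fingers":-1},
    {"dr":[0,0,0],"delta_pos":[0.4,-5.8,0],"fingers":-1},
    {"dr":[0,0,0],"delta_pos":[0.4,-6.6,0],"fingers":-1},
    {"dr":[0,0,0],"delta_pos":[0.4,-7.4,0],"fingers":-1},
    {"dr":[0,0,0],"delta_pos":[0.4,-8.1,0],"fingers":-1},
    {"dr":[0,0,0],"delta_pos":[0.4,-8.5,0],"fingers":-1},
  ],
)

```text
t: 2.65
eef_pos: [0.613, -0.1412, 0.0419]
eef_rot: [[0.955, 0.295, 0.002], [0.295, -0.955, -0.001], [0.001, 0.002, -1.0]]
contact_force: [0.8, -3.9, 2.0]
width: 0.001
finger_force: 1.6
```

Run:
```python
from h import *
where()
p,im=cam("wrist");cv2.imwrite("pics/w2.png",im[:,:,::-1])
```

```text
board xy mm [  2.  -39.8] z 41.9 yaw rel -0.27 F board [-0.4 -3.9] t 2.65 w 0.0008980368587488666
```

View pics/w2.png

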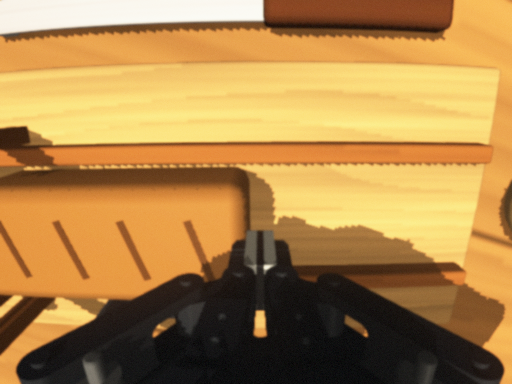

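The fingertips are against the loaf's end at about (248,245) and are sliding it with roughly 4 N. I'll carry on gently until the stop.

Request:
step_arm(
  moves=[
    {"dr":[0,0,0],"delta_pos":[0,-0.4,0],"fingers":-1},
    {"dr":[0,0,0],"delta_pos":[0,-0.8,0],"fingers":-1},
    {"dr":[0,0,0],"delta_pos":[0,-1.1,0],"fingers":-1},
    {"dr":[0,0,0],"delta_pos":[0,-1.4,0],"fingers":-1},
    {"dr":[0,0,0],"delta_pos":[0,-1.6,0],"fingers":-1},
  ],
)

```text
t: 3.12
eef_pos: [0.6079, -0.1255, 0.041]
eef_rot: [[0.955, 0.296, -0.0], [0.296, -0.955, -0.0], [-0.0, 0.0, -1.0]]
contact_force: [0.6, -3.1, 2.4]
width: -0.0
finger_force: 1.7
```

```bash
python3 -c "
from h import *
where()"
```

```text
board xy mm [  1.8 -23.4] z 41.0 yaw rel -0.25 F board [-0.4 -3.1] t 3.1167 w -7.111539033975574e-05
```

Request:
step_arm(
  moves=[
    {"dr":[0,0,0],"delta_pos":[0,-0.2,0],"fingers":-1},
    {"dr":[0,0,0],"delta_pos":[0,-0.4,0],"fingers":-1},
    {"dr":[0,0,0],"delta_pos":[0,-0.6,0],"fingers":-1},
  ],
)

```text
t: 3.37
eef_pos: [0.6062, -0.1199, 0.041]
eef_rot: [[0.955, 0.296, 0.0], [0.296, -0.955, -0.0], [0.0, 0.0, -1.0]]
contact_force: [0.8, -3.4, 2.2]
width: 0.004
finger_force: 1.7
```

Request:
step_arm(
  moves=[
    {"dr":[0,0,0],"delta_pos":[0,-0.2,0],"fingers":-1},
    {"dr":[0,0,0],"delta_pos":[0,-0.4,0],"fingers":-1},
  ],
)

```text
t: 3.53
eef_pos: [0.6055, -0.117, 0.0411]
eef_rot: [[0.955, 0.295, 0.001], [0.295, -0.955, -0.002], [0.001, 0.002, -1.0]]
contact_force: [4.8, -10.4, -0.3]
width: -0.001
finger_force: 5.5
```

Request:
step_arm(
  moves=[
    {"dr":[0,0,0],"delta_pos":[0,-0.1,0],"fingers":-1},
    {"dr":[0,0,0],"delta_pos":[0,-0.2,0],"fingers":-1},
  ],
)

```text
t: 3.7
eef_pos: [0.6056, -0.117, 0.0412]
eef_rot: [[0.956, 0.294, 0.003], [0.294, -0.956, -0.005], [0.002, 0.006, -1.0]]
contact_force: [6.2, -14.2, -1.7]
width: 0.003
finger_force: 7.5
```

```bash
python3 -c "
from h import *
where()"
```

```text
board xy mm [  2.2 -14.5] z 41.2 yaw rel -0.33 F board [  1.7 -15.4] t 3.7 w 0.003273312582656224
```

The loaf is firmly against the stop: 15 N with no further motion. Next I'll back off, rise and go round to the lever's -x side.

Request:
step_arm(
  moves=[
    {"dr":[0,0,0],"delta_pos":[0,0,0],"fingers":-1},
    {"dr":[0,0,0],"delta_pos":[0,0,0],"fingers":-1},
    {"dr":[0,0,0],"delta_pos":[0,1.5,0],"fingers":-1},
    {"dr":[0,0,0],"delta_pos":[0,4.5,0],"fingers":-1},
    {"dr":[0,0,0],"delta_pos":[0,5.5,-4],"fingers":-1},
    {"dr":[0,0,0],"delta_pos":[0,5.5,-8],"fingers":-1},
    {"dr":[0,0,0],"delta_pos":[0,5.5,-12],"fingers":-1},
    {"dr":[0,0,0],"delta_pos":[0,5.5,-16],"fingers":-1},
  ],
)

```text
t: 4.37
eef_pos: [0.62, -0.1665, 0.2015]
eef_rot: [[0.955, 0.296, -0.003], [0.296, -0.955, 0.003], [-0.002, -0.003, -1.0]]
contact_force: [0.3, 0.2, 0.1]
width: -0.0
finger_force: 0.0
```

Request:
step_arm(
  moves=[
    {"dr":[0,0,0],"delta_pos":[-4,0,-4],"fingers":-1},
    {"dr":[0,0,0],"delta_pos":[-8,0,-5],"fingers":-1},
    {"dr":[0,0,0],"delta_pos":[-12,0,-5],"fingers":-1},
    {"dr":[0,0,0],"delta_pos":[-16,0,-5],"fingers":-1},
    {"dr":[0,0,0],"delta_pos":[-17,0,-5],"fingers":-1},
    {"dr":[0,0,0],"delta_pos":[-17,0,-5],"fingers":-1},
  ],
)

```text
t: 4.87
eef_pos: [0.4554, -0.2177, 0.252]
eef_rot: [[0.956, 0.294, 0.0], [0.294, -0.956, 0.0], [0.0, -0.0, -1.0]]
contact_force: [0.2, 0.4, 0.5]
width: -0.002
finger_force: 0.0
```

Run:
```python
from h import *
where();to(-.17,.05,.18)
p,im=cam("wrist");cv2.imwrite("pics/w3.png",im[:,:,::-1])
p,im=cam("scene")
c=cv2.resize(im[150:300,138:308,::-1],None,fx=3.5,fy=3.5,interpolation=cv2.INTER_CUBIC);cv2.imwrite("pics/s3.png",c)
```

```text
board xy mm [-171.4  -65.6] z 252.0 yaw rel -0.38 F board [0.3 0.4] t 4.8667 w -0.002460344660962499
cm [  0.06 -11.55   7.21]
```

View pics/w3.png

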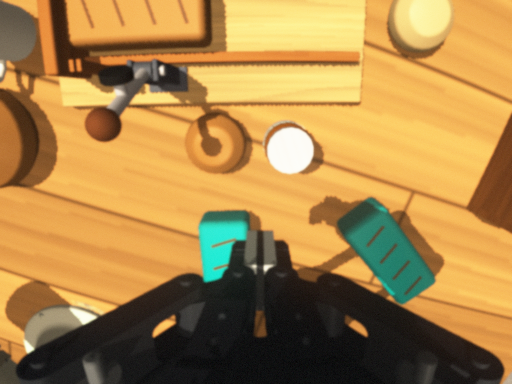

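View pics/s3.png

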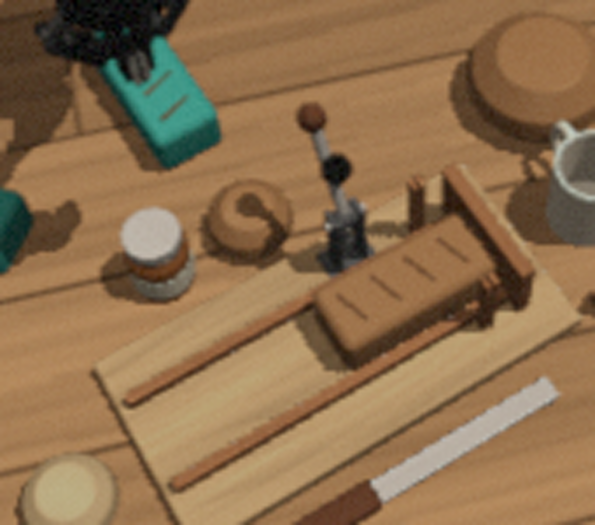

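The scene crop shows the loaf's far end up to the stop near (480,240), and the lever still open with its ball at (312,117). The wrist view has the ball at (103,124). Next I'll move alongside the ball and push.

Request:
step_arm(
  moves=[
    {"dr":[0,0,0],"delta_pos":[0,-4,0],"fingers":-1},
    {"dr":[0,0,0],"delta_pos":[0,-8,0],"fingers":-1},
    {"dr":[0,0,0],"delta_pos":[0,-11.5,0],"fingers":-1},
    {"dr":[0,0,0],"delta_pos":[0,-11.5,3.5],"fingers":-1},
    {"dr":[0,0,0],"delta_pos":[0,-11.5,7],"fingers":-1},
    {"dr":[0,0,0],"delta_pos":[0,-11.5,7],"fingers":-1},
  ],
)

```text
t: 5.47
eef_pos: [0.4213, -0.1045, 0.1715]
eef_rot: [[0.954, 0.299, -0.015], [0.299, -0.954, 0.006], [-0.012, -0.01, -1.0]]
contact_force: [-0.6, -0.3, -2.3]
width: 0.0
finger_force: 0.0
```

Request:
step_arm(
  moves=[
    {"dr":[0,0,0],"delta_pos":[1.5,0,0],"fingers":-1},
    {"dr":[0,0,0],"delta_pos":[3,0,0],"fingers":-1},
    {"dr":[0,0,0],"delta_pos":[4,0,0],"fingers":-1},
    {"dr":[0,0,0],"delta_pos":[5,0,0],"fingers":-1},
  ],
)

```text
t: 5.8
eef_pos: [0.4731, -0.0923, 0.1824]
eef_rot: [[0.955, 0.296, -0.0], [0.296, -0.955, -0.0], [-0.0, 0.0, -1.0]]
contact_force: [-2.3, -0.8, 3.5]
width: 0.002
finger_force: 1.4
```

```bash
python3 -c "
from h import *
where()"
```

```text
board xy mm [-116.8   48.8] z 182.4 yaw rel -0.23 F board [-2.4 -0.1] t 5.8 w 0.001943896038374176
```

Request:
step_arm(
  moves=[
    {"dr":[0,0,0],"delta_pos":[1,0,0],"fingers":-1},
    {"dr":[0,0,0],"delta_pos":[2,0,0],"fingers":-1},
    {"dr":[0,0,0],"delta_pos":[3,0,0],"fingers":-1},
    {"dr":[0,0,0],"delta_pos":[4,0,0],"fingers":-1},
    {"dr":[0,0,0],"delta_pos":[5,0,0],"fingers":-1},
    {"dr":[0,0,0],"delta_pos":[6,0,0],"fingers":-1},
  ],
)

```text
t: 6.3
eef_pos: [0.5303, -0.0744, 0.1807]
eef_rot: [[0.955, 0.296, -0.0], [0.296, -0.955, 0.0], [-0.0, -0.0, -1.0]]
contact_force: [-0.2, 0.2, 0.4]
width: -0.0
finger_force: 0.0
```

Run:
```python
from h import *
where()
p,im=cam("scene")
c=cv2.resize(im[150:300,138:308,::-1],None,fx=3.5,fy=3.5,interpolation=cv2.INTER_CUBIC);cv2.imwrite("pics/s4.png",c)
```

```text
board xy mm [-56.9  48.7] z 180.7 yaw rel -0.24 F board [-0.1  0.2] t 6.3 w -5.2786630407662865e-05
```

View pics/s4.png

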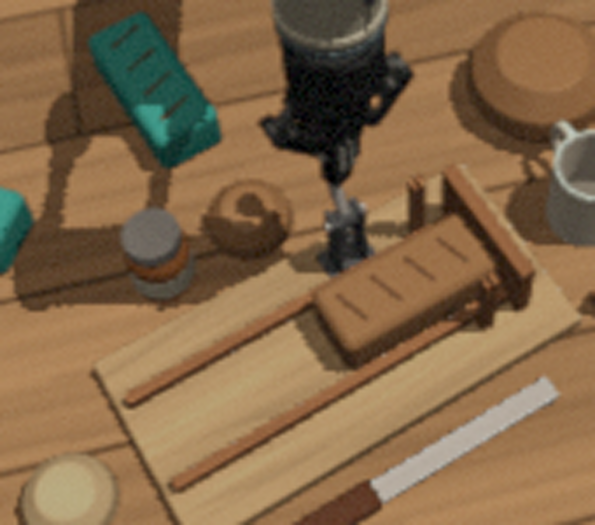

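The gripper at (335,120) hides the lever, and the force has dropped to zero. I'll back away to -x and check.

Request:
step_arm(
  moves=[
    {"dr":[0,0,0],"delta_pos":[0,0,0],"fingers":-1},
    {"dr":[0,0,0],"delta_pos":[0,0,0],"fingers":-1},
    {"dr":[0,0,0],"delta_pos":[0,0,-4],"fingers":-1},
    {"dr":[0,0,0],"delta_pos":[-4,0,-7],"fingers":-1},
    {"dr":[0,0,0],"delta_pos":[-8,0,-7],"fingers":-1},
    {"dr":[0,0,0],"delta_pos":[-12,0,-7],"fingers":-1},
    {"dr":[0,0,0],"delta_pos":[-14,0,-7],"fingers":-1},
  ],
)

```text
t: 6.93
eef_pos: [0.3929, -0.1168, 0.2526]
eef_rot: [[0.956, 0.295, 0.002], [0.295, -0.956, -0.002], [0.001, 0.002, -1.0]]
contact_force: [-0.6, -0.6, 0.6]
width: -0.004
finger_force: 0.0
```

Run:
```python
from h import *
where()
p,im=cam("scene")
c=cv2.resize(im[150:300,138:308,::-1],None,fx=3.5,fy=3.5,interpolation=cv2.INTER_CUBIC);cv2.imwrite("pics/s5.png",c)
```

```text
board xy mm [-200.7   49.4] z 252.6 yaw rel -0.3 F board [-0.7 -0.4] t 6.9333 w -0.0036190631974200717
```

View pics/s5.png

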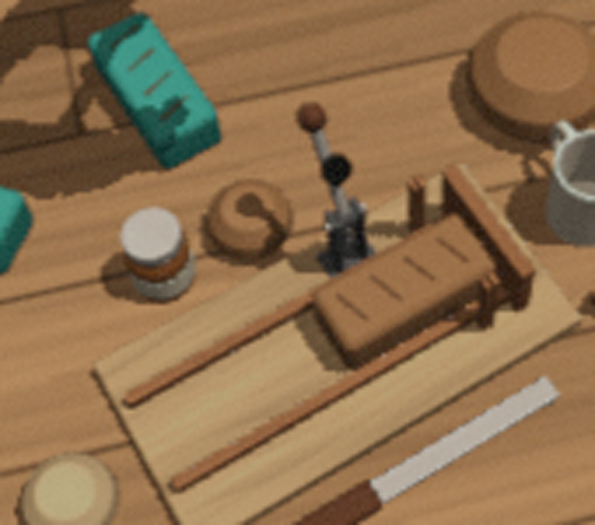

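The lever is still open, with its ball at (312,117) and the loaf still at the stop. The narrow shut fingertips must have slipped off the ball sideways. I'll triangulate the ball, then cradle it between slightly parted fingers.

Run:
```python
from h import *
import pickle
ps=pickle.load(open("p0.pkl","rb"));z=np.load("b.npz");R,t=z["R"],z["t"]
M=np.zeros((3,3));v=np.zeros(3);rs=[]
for n,g in(("scene",(227,183)),("side",(267,158))):
    p,im=ps[n];x0,y0=g[0]-8,g[1]-8
    h=im[y0:y0+17,x0:x0+17].astype(int);m=((h[...,0]-h[...,2]>25)&(h.sum(2)<230)).astype(np.uint8)
    k,_,st,c=cv2.connectedComponentsWithStats(m);i=1+np.argmax(st[1:,4]);uv=c[i]+[x0,y0];print(n,uv,st[i])
    o,d=ray(p,uv);d/=np.linalg.norm(d);P=np.eye(3)-np.outer(d,d);M+=P;v+=P@o;rs.append((o,d))
X=np.linalg.solve(M,v);print("ball",X,"board",R.T@(X[:2]-t)*1e3,"miss mm",[np.linalg.norm(np.cross(d,X-o))*1e3 for o,d in rs])
```

```text
scene [226.42 183.24] [ 4  5  8  8 50]
side [267.13157895 156.73684211] [ 5  3  7  8 38]
ball [ 0.47215427 -0.09031402  0.20065145] board [-117.14857518   50.95576518] miss mm [np.float64(1.7922186305013603), np.float64(1.792218630501548)]
```

Request:
step_arm(
  moves=[
    {"dr":[0,0,0],"delta_pos":[2,-0.15,3.5],"fingers":-0.58},
    {"dr":[0,0,0],"delta_pos":[2.5,-0.15,7.5],"fingers":-0.58},
    {"dr":[0,0,0],"delta_pos":[2.5,-0.15,7.5],"fingers":-0.58},
    {"dr":[0,0,0],"delta_pos":[2.5,-0.15,7.5],"fingers":-0.58},
  ],
)

```text
t: 7.32
eef_pos: [0.4171, -0.1068, 0.1737]
eef_rot: [[0.955, 0.296, -0.006], [0.296, -0.955, 0.002], [-0.005, -0.004, -1.0]]
contact_force: [-0.4, 0.5, 0.7]
width: 0.211
finger_force: 0.0
```

Request:
step_arm(
  moves=[
    {"dr":[0,0,0],"delta_pos":[1,0,0],"fingers":-0.58},
    {"dr":[0,0,0],"delta_pos":[2,0,0],"fingers":-0.58},
    {"dr":[0,0,0],"delta_pos":[3,0,0],"fingers":-0.58},
    {"dr":[0,0,0],"delta_pos":[4,0,0],"fingers":-0.58},
    {"dr":[0,0,0],"delta_pos":[5,0,0],"fingers":-0.58},
  ],
)

```text
t: 7.73
eef_pos: [0.468, -0.0921, 0.1776]
eef_rot: [[0.955, 0.296, 0.0], [0.296, -0.955, -0.0], [0.0, 0.0, -1.0]]
contact_force: [-13.8, 0.7, 17.8]
width: 0.213
finger_force: 9.4
```

```bash
python3 -c "
from h import *
where()"
```

```text
board xy mm [-121.7   50.5] z 177.6 yaw rel -0.23 F board [-12.9   4.8] t 7.7333 w 0.21289824200483023
```

Request:
step_arm(
  moves=[
    {"dr":[0,0,0],"delta_pos":[1,0,0],"fingers":-0.58},
    {"dr":[0,0,0],"delta_pos":[2,0,0],"fingers":-0.58},
    {"dr":[0,0,0],"delta_pos":[2.5,0,0],"fingers":-0.58},
  ],
)

```text
t: 7.98
eef_pos: [0.4925, -0.0835, 0.1833]
eef_rot: [[0.955, 0.297, 0.007], [0.297, -0.955, 0.001], [0.006, 0.001, -1.0]]
contact_force: [-12.3, 6.4, 31.1]
width: 0.21
finger_force: 27.2
```

```bash
python3 -c "
from h import *
where()"
```

```text
board xy mm [-95.7  51.3] z 183.3 yaw rel -0.15 F board [-9.8  9.8] t 7.9833 w 0.21031985665356606
```

The ball is cradled and moving with the fingers. I'll follow its arc, slightly up and onward past centre.

Request:
step_arm(
  moves=[
    {"dr":[0,0,0],"delta_pos":[0.7,0,-0.6],"fingers":-0.58},
    {"dr":[0,0,0],"delta_pos":[1.7,0,-0.7],"fingers":-0.58},
    {"dr":[0,0,0],"delta_pos":[2.7,0,-0.6],"fingers":-0.58},
  ],
)

```text
t: 8.23
eef_pos: [0.5187, -0.0756, 0.1875]
eef_rot: [[0.955, 0.297, 0.007], [0.297, -0.955, 0.001], [0.007, 0.001, -1.0]]
contact_force: [-2.9, 4.8, 21.6]
width: 0.21
finger_force: 10.7
```

Request:
step_arm(
  moves=[
    {"dr":[0,0,0],"delta_pos":[1,0,0],"fingers":-0.58},
    {"dr":[0,0,0],"delta_pos":[2,0,0.3],"fingers":-0.58},
    {"dr":[0,0,0],"delta_pos":[2.5,0,0.5],"fingers":-0.58},
  ],
)

```text
t: 8.48
eef_pos: [0.5451, -0.067, 0.1834]
eef_rot: [[0.954, 0.299, 0.013], [0.299, -0.954, 0.002], [0.013, 0.002, -1.0]]
contact_force: [2.8, 8.4, 20.7]
width: 0.211
finger_force: 16.9
```

Run:
```python
from h import *
where();z=np.load("b.npz");R,t=z["R"],z["t"]
p,im=cam("side")
for x,zz in((-.112,.2),(-.066,.21),(-.03,.204),(.044,.1)): print(x,np.round(proj(p,np.r_[R@[x,.05]+t,zz])))
cv2.imwrite("pics/sd6.png",im[:,:,::-1])
p,im=cam("scene");cv2.imwrite("pics/sc6.png",im[:,:,::-1])
```

```text
board xy mm [-40.6  51.3] z 183.4 yaw rel -0.06 F board [5.1 7.2] t 8.4833 w 0.2108437110272215
-0.112 [265. 158.]
-0.066 [254. 159.]
-0.03 [245. 164.]
0.044 [228. 198.]
```

The x force has changed sign, so the lever is past centre but wedged between the fingers. I'll open to release it.

Request:
step_arm(
  moves=[
    {"dr":[0,0,0],"delta_pos":[0,0,0],"fingers":0},
    {"dr":[0,0,0],"delta_pos":[0,0,0],"fingers":0},
    {"dr":[0,0,0],"delta_pos":[0,0,0],"fingers":0},
    {"dr":[0,0,0],"delta_pos":[0,0,0],"fingers":0},
    {"dr":[0,0,0],"delta_pos":[0,0,0],"fingers":0},
  ],
)

```text
t: 9.0
eef_pos: [0.5403, -0.0698, 0.1761]
eef_rot: [[0.955, 0.295, -0.002], [0.295, -0.955, 0.0], [-0.001, -0.001, -1.0]]
contact_force: [0.8, 0.1, -0.6]
width: 0.495
finger_force: 0.0
```

Request:
step_arm(
  moves=[
    {"dr":[0,0,0],"delta_pos":[0,0,-4],"fingers":0},
    {"dr":[0,0,0],"delta_pos":[0,0,-7],"fingers":0},
    {"dr":[0,0,0],"delta_pos":[-4,0,-8],"fingers":0},
    {"dr":[0,0,0],"delta_pos":[-8,0,-8],"fingers":0},
    {"dr":[0,0,0],"delta_pos":[-12,0,-8],"fingers":0},
    {"dr":[0,0,0],"delta_pos":[-16,0,-8],"fingers":0},
    {"dr":[0,0,0],"delta_pos":[-16,0,-8],"fingers":0},
  ],
)

```text
t: 9.58
eef_pos: [0.3831, -0.1183, 0.2582]
eef_rot: [[0.956, 0.292, 0.001], [0.292, -0.956, -0.002], [-0.0, 0.002, -1.0]]
contact_force: [1.1, -0.5, 0.7]
width: 0.499
finger_force: 0.0
```

Run:
```python
from h import *
where()
ims=[]
for n,(x0,y0) in(("scene",(158,170)),("side",(185,130))):
    p,im=cam(n);ims.append(cv2.resize(im[y0:y0+130,x0:x0+130,::-1],(395,395),interpolation=cv2.INTER_CUBIC))
cv2.imwrite("pics/fin.png",np.hstack(ims))
```

```text
board xy mm [-210.5   50.9] z 258.2 yaw rel -0.45 F board [ 0.9 -0.8] t 9.5833 w 0.4991597146292447
```

View pics/fin.png

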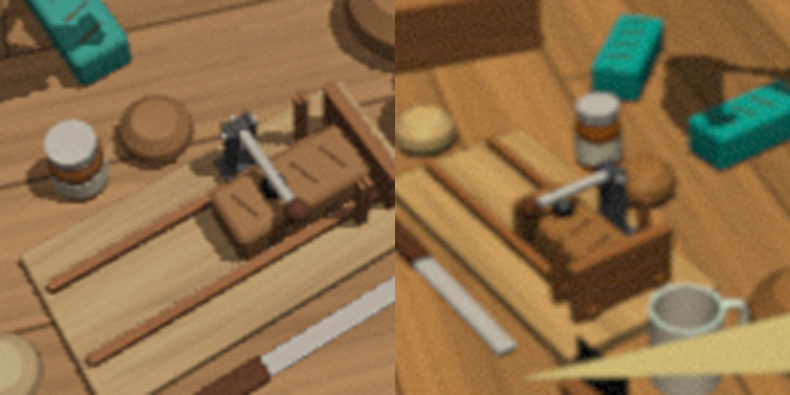

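Both views show the lever lying over the loaf with its pad on top (left crop: pad at (268,187), ball at (297,210)). The loaf is at the stop, the bystanders are where they were, and the arm is clear.

```bash
python3 -c "
from plant import manip
print(manip.hand_in())"
```

```text
the job is handed in; nothing more can be done
None
```

The job is handed in, with no verdict returned: the loaf was pushed up to the end stop, then on the second try the lever went over onto it (the first push slipped off the ball), and the last pictures show the pad on the loaf, the bystanders in view unmoved and the arm clear.

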